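# Find the neck insert in the spares case by touch and fit it to the capsule shrinker

### The arm

A 7-joint arm with a two-finger parallel gripper is mounted at the origin on the work surface. World frame = base frame: x ahead of the robot, y to its left, z up, the work surface at z = 0. Lengths are in m, angles in rad, forces in N, time in s.
With the tool pointing down it reaches from about 0.4 to 0.85 m from the base axis. Payload 10.4 kg.
Tool frame: the origin (TCP) lies midway between the tips of the shut fingers; the grasp point (between the pads) lies 19 mm behind it; z points along the fingers, y is the line along which they close (so a half turn about z gives the same grasp; the last joint's range is limited). The gripper opens to 87 mm and grips with 3 to 60 N. Pads are 19 mm wide; open, the fingers measure 117 mm over their backs; the gripper's body (75 mm by 190 mm) begins 51 mm behind the grasp point.
Start: joints at [-1.294, 0.332, -0.065, 1.46, 0.022, 1.35, -0.088], TCP at [0.185, 0.597, 0.223] pointing down, gripper open.
Joint ranges: [-2.6, 2.6], [-0.5, 2.12], [-1.47, 1.34], [0.16, 2.42], [-1.27, 4.41], [0.06, 2.06], [-2.6, 2.6]. Speed limits (rad/s): [2.22, 2.22, 2.79, 2.79, 3.14, 3.14, 3.14].

### API

Orientations are given as a unit quaternion [x, y, z, w].
In Python, from bench import sensors, eyes, order gives the robot as it stands.
- The arm moves only by the tool arm_command, never from a script. Its argument "steps" is a list of rows, each an object with "rot": the turn, a rotation vector about the world's x, y, z in degrees, a list of three; "slide": the shift along the world's x, y, z in m, a list of three; "grip": the opening, from 0 (shut) to 1 (fully open). A call has exactly 8 rows; each row shifts and turns the commanded pose from where the row before left it; what a row does not reach is not made up. A row lasts 1/8 s, in which the tool goes at most 62.5 mm and 10.7 degrees, less where a joint would pass 70% of its speed; a pose out of reach is approached as far as the arm can. A call with a gripper value outside its range is refused whole. The fingers move at their own pace and stop on an object; "newtons" is the grip in N (left out, the last holds). Time passes only in rows, so rows that do not move let the fingers close, or fill a call up. It gives the time, the measured TCP pose, the force, the opening and the grip force at its end, in the units of the state.
- sensors.read_state(): the state, without advancing time (a new reading comes with each control period).
- eyes.camera(name): name is "side" or "top"; returns a dict with "pixels" (384x512x3 uint8, red, green, blue), "intrinsics" (3x3 intrinsics, pixels), "pose" (4x4, takes a point from camera to world coordinates). Camera axes: x right, y down, z forward; pixel columns grow to the right and rows downward; lengths in m; the calibration is good to about 2 mm. A picture is of the moment at which its call begins. There is no depth.
- order.close_job(): hands the job in; it is judged then, once.
Trained networks look in a picture, given as the dict that the camera call returned (one of the last four; its "shot" number tells which), for a name from the list of things; names that differ only in an ending like _2 or _b are one class to them, and where a whole thing is asked for, a point or a joint stands for the part that bears it (a point fixed in the world has none). Each returns a list of dicts, best first, with "conf" (0 to 1); they miss things now and then, are a little off and sometimes report something else, mostly with a low value. They report only what shows in the picture. A call takes as long as a camera call.
- eyes.look_for(name, picture): "bbox" ([left, top, right, bottom] in pixels, round what is visible of it).
The state is a dict: "time": time; "joint_positions": joint angles; "joint_vel": joint speeds; "joint_torque": joint torques, N m; "ee_pos": TCP position; "eef_rot": TCP orientation; "ft_force": force on the tool from outside, world axes, zero at the start; "torque": the same for the moment, N m; "width": finger opening in m; "grip_force": force on a finger pad.
Only numpy, scipy, OpenCV 4.12 (cv2) and the standard library are available. Lean on these libraries where they do the work, as an engineer would, in place of code of your own. Each camera call takes 0.05 s, during which the arm holds its last target. There are 200 camera calls.

### The job

The capsule shrinker lacks its neck insert. Open the grey spares case on the desk, find the insert by feel in the back of the case under the half-open lid, take it out, and fit it in the seat on the shrinker's bed: narrow tongue towards the heater, lying right down so that its weight keeps both spring pins of the seat pressed. Leave the case shut again, and do not shove or tip the bottles and capsules standing about.

Things in the scene. Friction and masses are not known exactly. Their poses are not given: they have to be found in the camera images.
- case: Grey steel spares case fixed on the desk: 260 deep (x) x 310 wide (y) x 60 mm high, floor and walls 4 mm. Origin: centre of its underside; x points from its front (robot side) to the hinged back, y to its left. In it, out of sight, lies the neck insert; its place is not given: it must be felt for.
- lid_hinge (a point): Centre of the lid's hinge line along the top of the case's back wall, 61 mm above the desk, 130 mm behind the case's centre; its axes turn with the lid.
- lid_handle (a point): Middle of the lid's handle: a round steel bar 110 mm long, 11 mm thick, along the case's y, 35 mm in front of the lid's front edge, 300 mm from the hinge line and 4 mm below its level when shut. Gap to the lid 29 mm. It can turn in the grip as the lid rises.
- lid (a joint): Opening of the lid, rad: 0 shut; its stay stops it at 0.9 (52 degrees), so it always overhangs the back of the case. Friction holds it at any angle: about 4.5 N up at the handle opens it, 2 N down shuts it. A 4 mm plate with rims, 16 mm deep in front, 34 mm at the sides (outside the case's walls). It starts shut or up to 0.12 ajar.
- case_floor (a point): Centre of the case's inner floor, 4 mm above the desk, axes as the case; the back wall's inside is at x = 126 mm. The insert lies flat on this floor, groove up, along x within 0.17 rad, tongue to the front; its mid-length is at x = 22 to 48, y = -45 to 45 mm. It slides when pushed with 2 to 4 N. A folded corkscrew (115 x 22 x 15 mm) lies crosswise in the front 60 mm.
- shrinker: Dark capsule shrinker fixed on the desk. Frame: x across, +y from the heater out along the bed; origin at desk level below the seat point. Heater housing: 240 (x) x 180 (y) mm, top 225 mm up, front face at y = -44. Flat steel bed 100 mm wide (x -50 to 50) out to y = 162, its top 34 mm above the desk.
- seat (a point): Seat for the neck insert: an aluminium bar 140 long, 36 high, V-groove on top, 0.26 to 0.38 kg; body 104 x 40 wide, then a tongue 36 x 24 wide, 24 high. Site on the bed's top, axes as the shrinker. It lies along y, tongue to -y between two cheeks 18 high, 30 apart (y -38 to -2); its shoulder stops at y -2, slack 10 outwards. Body's end between lugs 18 high, 46 apart (y 82 to 112), open beyond.
- pin_key (a joint): Spring pin (10 mm thick) in the seat floor between the cheeks, at x 0, y -15 mm of the seat: standing 6 mm proud at 0, flush at 0.006 m. The resting insert presses it down (0.5 N).
- pin_bed (a joint): The same pin under the insert's body, at x 0, y +50 mm of the seat: 0 up, 0.006 m pressed flush.
- bottle_a_mid (a point): Full dark wine bottle standing near the bed, 75 mm across, 295 mm tall; the point half-way up. Not to be disturbed.
- bottle_b_mid (a point): A second bottle like it, standing farther back; the point half-way up. Not to be disturbed.
- capsule_a_mid (a point): Loose black bottle capsule standing in front of the bed, 33 mm across, 60 mm tall; the point half-way up. Not to be disturbed.
- capsule_b_mid (a point): A second capsule like it; the point half-way up. Not to be disturbed.

How it is judged:
On the way:
1. the lid of the case has been raised (value of joint lid above 0.6 rad), for 0.2 s.
At the end, for the whole second after the job is handed in: both spring pins of the seat are pressed down by at least 4.5 of their 6 mm, by the insert alone; the lid of the case is shut to within 0.06 rad (value of joint each of pin_key, pin_bed above 0.0045 m and value of joint lid below 0.06 rad); the robot touches nothing.
It fails at once if the bottle A is shoved more than 30 mm or tipped (distance of bottle_a_mid from where it was at the start of the episode above 0.03 m or angle between bottle_a_mid's own z axis and vertical above 0.5 rad).
It fails at once if the bottle B is shoved more than 30 mm or tipped (distance of bottle_b_mid from where it was at the start of the episode above 0.03 m or angle between bottle_b_mid's own z axis and vertical above 0.5 rad).
It fails at once if the capsule A is shoved more than 30 mm or tipped (distance of capsule_a_mid from where it was at the start of the episode above 0.03 m or angle between capsule_a_mid's own z axis and vertical above 0.5 rad).
It fails at once if the capsule B is shoved more than 30 mm or tipped (distance of capsule_b_mid from where it was at the start of the episode above 0.03 m or angle between capsule_b_mid's own z axis and vertical above 0.5 rad).
It also fails if it takes over 72 s, if anything falls off the work surface, if the arm or the gripper's body presses on something with over 40 N, if the wrist force passes 120 N, or if a joint passes its speed limit or range.

## Working session

There is one attempt and no reset: what is moved stays moved. The work goes in short steps, Python scripts to look and compute and a tool call to move; the robot and the scene stay as the last step left them, time stands still between calls to the robot, and variables do not carry over. Pictures are saved under pics/ and viewed, at most 10 in all, crops included, and the job is handed in when it is done.

Besides the shell and the picture viewer there is one more tool, called after "Request:" as name(argument=value, ...), one argument or row to a line, values as JSON. arm_command: Moves the arm, as the interface text tells. Its arguments: {"type":"object","properties":{"steps":{"type":"array","items":{"type":"object","properties":{"rot":{"type":"array","items":{"type":"number"}},"slide":{"type":"array","items":{"type":"number"}},"grip":{"type":"number"}}}},"newtons":{"type":"number"}},"required":["steps"]}

```bash
mkdir -p pics; cat > h.py <<'E'
import numpy as np, cv2
from bench import sensors, eyes, order
def snap(n, fn=None):
    p=eyes.camera(n)
    if fn: cv2.imwrite('pics/'+fn, p['pixels'][:,:,::-1])
    return p
def ray(p,u,v):
    K=np.array(p['intrinsics']);T=np.array(p['pose'])
    d=T[:3,:3]@np.linalg.solve(K,[u,v,1.]);return T[:3,3],d
def at(p,u,v,z):
    o,d=ray(p,u,v);return o+d*(z-o[2])/d[2]
def proj(p,X):
    K=np.array(p['intrinsics']);T=np.array(p['pose'])
    c=T[:3,:3].T@(np.array(X)-T[:3,3]);q=K@c;return q[:2]/q[2]
E
python3 - <<'E'
from h import *
print(sensors.read_state())
for n in('top','side'):
    p=snap(n,n+'0.png');print(n,np.round(p['pose'],3).tolist(),np.round(p['intrinsics'],1).tolist())
    for t in['case','lid_handle','lid','shrinker','bottle_a_mid','capsule_a_mid','pin_key']:
        try: print(t,[(np.round(r['bbox']).tolist(),round(r['conf'],2)) for r in eyes.look_for(t,p)][:4])
        except Exception as e: print(t,e)
E
```

```text
{'time': 0.0, 'joint_positions': array([-1.29358998,  0.3328785 , -0.06470908,  1.46093296,  0.02160332,
        1.34992273, -0.08847959]), 'joint_vel': array([-2.69290046e-04,  8.82912366e-04, -2.05946746e-03,  1.72529114e-03,
        2.12353215e-05,  5.15608914e-04,  1.55020470e-03]), 'joint_torque': array([-1.01361138e-04, -6.23279500e+01,  2.43035116e-02, -3.89862835e+01,
       -6.14277553e-02,  4.02714859e-02,  1.65510774e-04]), 'ee_pos': array([0.18447058, 0.59674502, 0.22175383]), 'eef_rot': array([ 1.49317370e-01,  9.88789058e-01, -7.19082796e-04, -7.42222317e-05]), 'ft_force': array([-0.75281463,  0.14384133,  1.29430157]), 'torque': array([0.01701832, 0.03507174, 0.01094669]), 'grip_force': 0.0, 'width': 0.08721408290585475}
top [[0.01, -0.986, 0.165, 0.423], [-1.0, -0.012, -0.012, -0.003], [0.013, -0.165, -0.986, 1.196], [0.0, 0.0, 0.0, 1.0]] [[407.5, 0.0, 264.2], [0.0, 407.5, 193.9], [0.0, 0.0, 1.0]]
case [([108.0, 140.0, 223.0, 252.0], 0.59)]
lid_handle [([108.0, 145.0, 226.0, 253.0], 0.59)]
lid [([110.0, 138.0, 225.0, 255.0], 0.71)]
shrinker [([298.0, 170.0, 478.0, 278.0], 0.78)]
bottle_a_mid [([337.0, 154.0, 385.0, 197.0], 0.56)]
capsule_a_mid [([357.0, 274.0, 370.0, 286.0], 0.63)]
pin_key []
side [[0.95, -0.242, 0.196, 0.385], [-0.311, -0.715, 0.625, -0.643], [-0.011, -0.655, -0.755, 0.866], [0.0, 0.0, 0.0, 1.0]] [[421.0, 0.0, 261.5], [0.0, 421.0, 191.9], [0.0, 0.0, 1.0]]
case [([176.0, 92.0, 309.0, 192.0], 0.94)]
lid_handle [([180.0, 89.0, 307.0, 188.0], 0.91)]
lid [([182.0, 88.0, 306.0, 188.0], 0.59)]
shrinker [([212.0, 249.0, 402.0, 382.0], 0.82)]
bottle_a_mid [([310.0, 210.0, 357.0, 281.0], 0.71), ([181.0, 90.0, 307.0, 189.0], 0.51)]
capsule_a_mid [([200.0, 331.0, 216.0, 357.0], 0.87), ([182.0, 87.0, 309.0, 188.0], 0.51)]
pin_key []
```

View pics/top0.png

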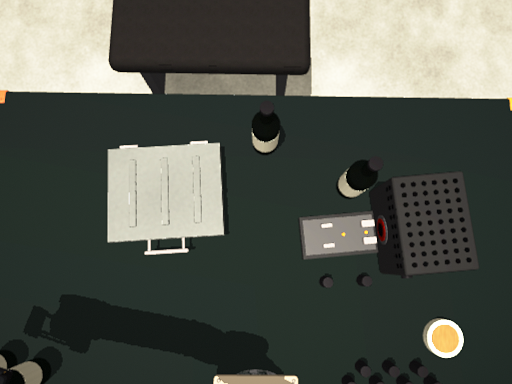

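View pics/side0.png

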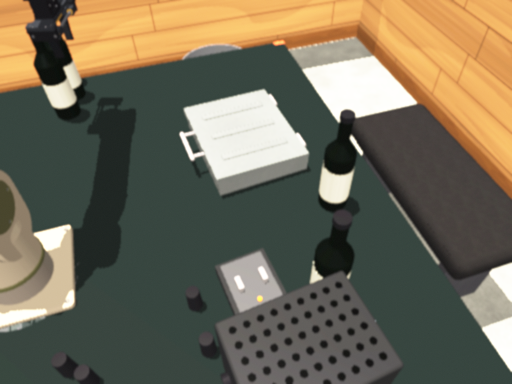

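The top view shows the case at about (108–223, 142–252) with its handle bar at (167,251). The bed is at (302–378, 212–258) with pins near (344,234) and (366,232), and the heater is on its right. The capsules stand at (327,281) and (365,280), the bottles at (265,148) and (348,186). I'll enlarge both areas to measure them.

```bash
python3 - <<'E'
from h import *
p=snap('top');im=p['pixels'][:,:,::-1]
a=cv2.resize(im[130:265,95:240],None,fx=4,fy=4,interpolation=cv2.INTER_CUBIC)
b=cv2.resize(im[195:295,290:420],None,fx=5,fy=5,interpolation=cv2.INTER_CUBIC)
cv2.imwrite('pics/a.png',a);cv2.imwrite('pics/b.png',b)
for n,u,v,z in[('pinbed',344,234,.04),('pinkey',366,232,.04),('handle',167,251,.057),('capA',327,282,.0),('capB',365,281,.0)]: print(n,at(p,u,v,z).round(3))
E
```

```text
pinbed [ 0.504 -0.244  0.04 ]
pinkey [ 0.51  -0.307  0.04 ]
handle [0.45  0.251 0.057]
capA [ 0.368 -0.2    0.   ]
capB [ 0.372 -0.31   0.   ]
```

View pics/a.png

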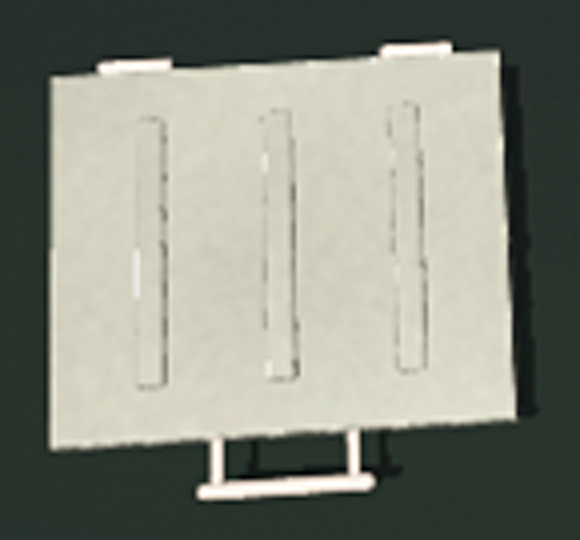

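View pics/b.png

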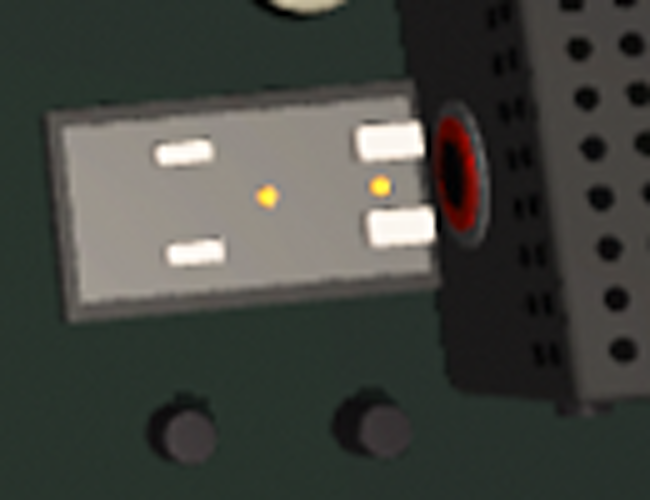

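Crops: lid corners at crop (50,76), (500,51), (517,418), (50,448) and handle ends at (198,492), (375,481). The pins are yellow dots at crop (266,196) and (381,187), with lugs and cheeks symmetric about them. Next I fit the case and shrinker poses by least squares.

```bash
python3 - <<'E'
from h import *
from scipy.optimize import least_squares as LS
p=snap('top');q=snap('side','side1.png')
A=lambda u,v:np.array([95+(u+.5)/4-.5,130+(v+.5)/4-.5]);B=lambda u,v:np.array([290+(u+.5)/5-.5,195+(v+.5)/5-.5])
def R(y):return np.array([[np.cos(y),-np.sin(y),0],[np.sin(y),np.cos(y),0],[0,0,1]])
obs=[A(50,76),A(500,51),A(517,418),A(50,448),A(198,492),A(375,481)]
def mod(t):
    x,y,w,l,hw=t
    L=[(0,hw,.004),(0,-hw,.004),(-.265,-hw,.004),(-.265,hw,.004),(-.30,.055,-.002),(-.30,-.055,-.002)]
    out=[]
    for a,b,c in L:
        X=np.array([.13+a*np.cos(l)+c*np.sin(l)*1,b,.061-a*np.sin(l)+c*np.cos(l)])
        out.append(R(w)@X+[x,y,0])
    return out
f=lambda t:np.concatenate([proj(p,X)-o for X,o in zip(mod(t),obs)]+[[(t[3]-.04)*5,(t[4]-.16)*200]])
s=LS(f,[.6,.25,0,.05,.16]);print('case',s.x.round(4),f(s.x).round(1));c=s.x
h=np.array(mod(c));print('handle mid',h[4:].mean(0).round(4)-[0,0,.0045])
print('side proj handle ends, lid corners',[proj(q,X).round(1).tolist() for X in h])
pts=[(0,.05,.04,266,196),(0,-.015,.04,381,187),(-.0,.097,.052,190.5,202),(0,-.02,.052,395.5,183.5)]
g=lambda t:np.concatenate([proj(p,R(t[2])@[a,b,z]+[t[0],t[1],0])-B(u,v) for a,b,z,u,v in pts])
s=LS(g,[.51,-.29,0]);print('seat',s.x.round(4),g(s.x).round(1))
for n,u,v in(('capA',190,436),('capB',383,430)):print(n,at(p,*B(u,v),.06).round(3))
for b in((265,148),(348,186)):print('bottle approx',at(p,*b,.03).round(3))
S=s.x
print('seat side proj',[proj(q,R(S[2])@[a,b,z]+[S[0],S[1],0]).round(1).tolist() for a,b,z in((0,.05,.04),(-.05,.162,.034),(.05,.162,.034))])
im=q['pixels'][80:205,170:320];cv2.imwrite('pics/c.png',cv2.resize(im[:,:,::-1],None,fx=4,fy=4,interpolation=cv2.INTER_CUBIC))
E
```

```text
case [0.6192 0.2624 0.0775 0.0439 0.1594] [ 0.6  0.3 -0.  -0.2  0.1 -0.  -0.5  0.3  1.8 -0.2 -1.9 -0.2  0.  -0.1]
handle mid [0.4499 0.2493 0.0677]
side proj handle ends, lid corners [[264.1, 88.9], [309.2, 152.5], [217.0, 177.5], [183.3, 106.4], [181.5, 131.6], [192.4, 156.4]]
seat [ 0.5091 -0.2913  0.0971] [ 0.3  0.  -0.  -0.1 -0.3 -0.  -0.   0.1]
capA [ 0.372 -0.192  0.06 ]
capB [ 0.376 -0.298  0.06 ]
bottle approx [ 0.756 -0.018  0.03 ]
bottle approx [ 0.644 -0.261  0.03 ]
seat side proj [[260.2, 297.3], [220.4, 265.4], [260.6, 250.2]]
```

View pics/c.png

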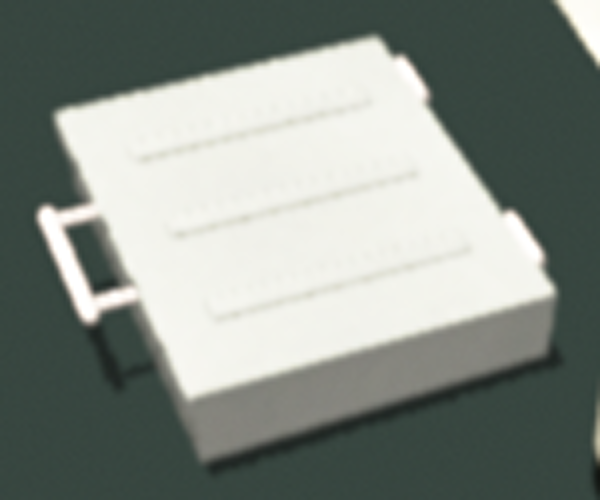

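The side view puts the handle bar about 2 px lower than the fit, so its z is about 0.062 and the lid is only about 0.02 ajar. The top fit stands: handle mid at (0.450, 0.249), seat at (0.509, -0.291) with yaw 5.6°. Moving above the handle.

Request:
arm_command(
  steps=[
    {"rot": [0,0,-8.55],"slide": [0.033,-0.0435,-0.011],"grip": 0.33},
    {"rot": [0,0,-8.55],"slide": [0.033,-0.0435,-0.011],"grip": 0.33},
    {"rot": [0,0,-8.55],"slide": [0.033,-0.0435,-0.011],"grip": 0.33},
    {"rot": [0,0,-8.55],"slide": [0.033,-0.0435,-0.011],"grip": 0.33},
    {"rot": [0,0,-8.55],"slide": [0.033,-0.0435,-0.011],"grip": 0.33},
    {"rot": [0,0,-8.55],"slide": [0.033,-0.0435,-0.011],"grip": 0.33},
    {"rot": [0,0,-8.55],"slide": [0.033,-0.0435,-0.011],"grip": 0.33},
    {"rot": [0,0,-8.55],"slide": [0.033,-0.0435,-0.011],"grip": 0.33},
  ],
  newtons=15,
)

```text
time: 1.95
ee_pos: [0.4495, 0.2478, 0.1346]
eef_rot: [0.681, 0.732, 0.001, 0.0]
ft_force: [1.9, 0.9, 0.2]
width: 0.0292
grip_force: 0.0
```

Request:
arm_command(
  steps=[
    {"slide": [0,0.001,-0.04],"grip": 0.33},
    {"slide": [0,0,-0.03],"grip": 0.33},
    {"slide": [0,0,-0.0145],"grip": 0.33},
    {"slide": [0,0,0],"grip": 0},
    {"grip": 0},
    {"grip": 0},
    {"grip": 0},
    {"grip": 0},
  ],
  newtons=15,
)

```text
schema error: expected keys rot, slide, grip
```

Request:
arm_command(
  steps=[
    {"rot": [0,0,0],"slide": [0,0.001,-0.04],"grip": 0.33},
    {"rot": [0,0,0],"slide": [0,0,-0.03],"grip": 0.33},
    {"rot": [0,0,0],"slide": [0,0,-0.0145],"grip": 0.33},
    {"rot": [0,0,0],"slide": [0,0,0],"grip": 0.33},
    {"rot": [0,0,0],"slide": [0,0,0],"grip": 0},
    {"rot": [0,0,0],"slide": [0,0,0],"grip": 0},
    {"rot": [0,0,0],"slide": [0,0,0],"grip": 0},
    {"rot": [0,0,0],"slide": [0,0,0],"grip": 0},
  ],
  newtons=15,
)

```text
time: 2.95
ee_pos: [0.449, 0.2505, 0.0505]
eef_rot: [0.679, 0.734, 0.001, 0.0]
ft_force: [1.8, 1.1, 0.6]
width: 0.0105
grip_force: 15.0
```

Request:
arm_command(
  steps=[
    {"rot": [0,0,0],"slide": [0.002,0,0.033],"grip": 0},
    {"rot": [0,0,0],"slide": [0.0057,0.0004,0.0325],"grip": 0},
    {"rot": [0,0,0],"slide": [0.0091,0.0007,0.0317],"grip": 0},
    {"rot": [0,0,0],"slide": [0.0126,0.001,0.0305],"grip": 0},
    {"rot": [0,0,0],"slide": [0.0159,0.0012,0.0289],"grip": 0},
    {"rot": [0,0,0],"slide": [0.0189,0.0015,0.027],"grip": 0},
    {"rot": [0,0,0],"slide": [0.0218,0.0017,0.0248],"grip": 0},
    {"rot": [0,0,0],"slide": [0.0197,0.0015,0.0184],"grip": 0},
  ],
)

```text
time: 3.95
ee_pos: [0.5523, 0.2579, 0.2784]
eef_rot: [0.679, 0.734, -0.002, -0.002]
ft_force: [-12.7, -4.9, 9.4]
width: 0.0104
grip_force: 15.0
```

Request:
arm_command(
  steps=[
    {"rot": [0,0,0],"slide": [0,0,0],"grip": 0},
    {"rot": [0,0,0],"slide": [0,0,0],"grip": 0},
    {"rot": [0,0,0],"slide": [0,0,0],"grip": 0.33},
    {"rot": [0,0,0],"slide": [0,0,0],"grip": 0.33},
    {"rot": [0,0,0],"slide": [0,0,0],"grip": 0.33},
    {"rot": [0,0,0],"slide": [0,0,0.02],"grip": 0.33},
    {"rot": [0,0,0],"slide": [-0.01,0,0.04],"grip": 0.33},
    {"rot": [0,0,0],"slide": [-0.06,0,0.0],"grip": 0.1},
  ],
)

```text
time: 4.95
ee_pos: [0.4865, 0.2579, 0.3388]
eef_rot: [0.681, 0.733, 0.002, 0.001]
ft_force: [-1.0, 0.1, 0.8]
width: 0.0241
grip_force: 0.0
```

Lid raised. I'll look into the case from both cameras.

```bash
python3 - <<'E'
from h import *
p=snap('top');q=snap('side')
a=cv2.resize(p['pixels'][100:300,90:260],(510,600),interpolation=cv2.INTER_CUBIC)
b=cv2.resize(q['pixels'][60:205,165:325],(640,580),interpolation=cv2.INTER_CUBIC)
g=lambda x:np.clip(255*(x/255.)**.6,0,255).astype(np.uint8)[:,:,::-1]
cv2.imwrite('pics/d.png',g(a));cv2.imwrite('pics/e.png',g(b))
E
```

```text
(no output)
```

View pics/d.png

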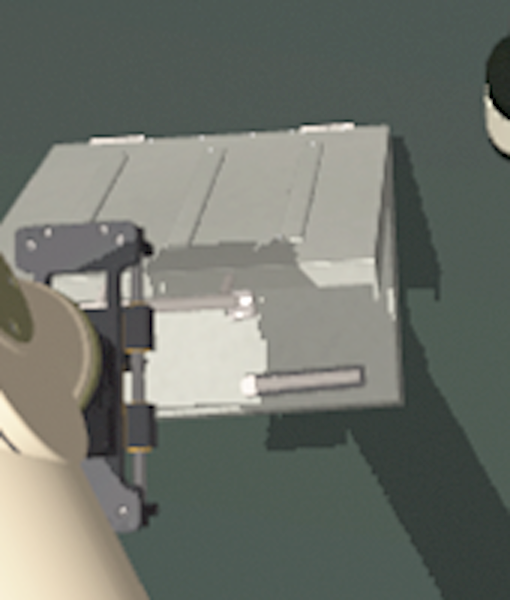

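View pics/e.png

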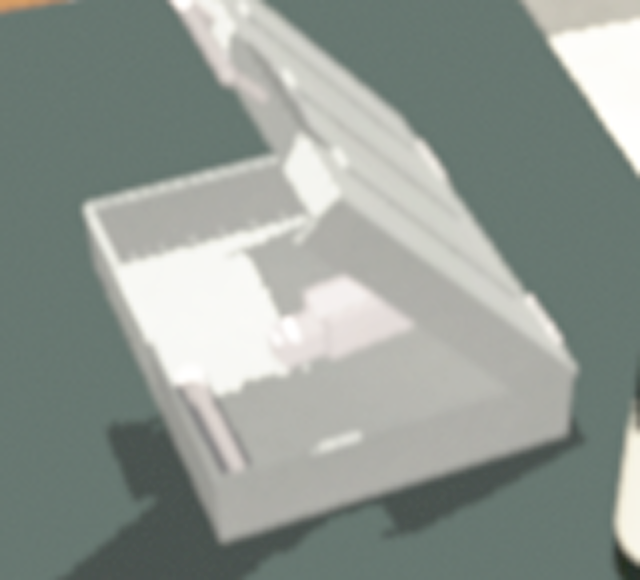

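In the side crop the insert shows clearly. Its tongue is at crop (270–330, 315–363), the shoulder at x≈330, and the body's near bottom edge runs from (330,358) to (412,325). The top crop shows the corkscrew in front at (250–360, 380). Computing the insert pose.

```bash
python3 - <<'E'
from h import *
q=snap('side')
C=np.array([.6192,.2624]);w=.0775;R=np.array([[np.cos(w),-np.sin(w)],[np.sin(w),np.cos(w)]])
for n,u,v,z in[('bodyFRbot',330,358,.004),('bodyRbot far',412,325,.004),('tongueFRbot',300,363,.004),('bodyFRtop',332,312,.04),('bodyFLtop',308,285,.04),('bodyLtop far',345,277,.04),('tongueFLtop',272,328,.028)]:
    X=at(q,165+(u+.5)/4-.5,60+(v+.5)/4-.5,z);print(n,X.round(4),'case',(R.T@(X[:2]-C)).round(4))
# predicted insert outline for guess
im=cv2.resize(q['pixels'][125:160,225:275],(800,560),interpolation=cv2.INTER_CUBIC)
cv2.imwrite('pics/f.png',np.clip(255*(im/255.)**.8,0,255).astype(np.uint8)[:,:,::-1])
E
```

```text
bodyFRbot [0.6209 0.244  0.004 ] case [ 0.0003 -0.0184]
bodyRbot far [0.6902 0.2587 0.004 ] case [ 0.0705 -0.0092]
tongueFRbot [0.5983 0.2461 0.004 ] case [-0.0221 -0.0147]
bodyFRtop [0.6266 0.2533 0.04  ] case [ 0.0067 -0.0097]
bodyFLtop [0.6184 0.2877 0.04  ] case [0.0012 0.0252]
bodyLtop far [0.6471 0.2874 0.04  ] case [0.0298 0.0228]
tongueFLtop [0.5832 0.2638 0.028 ] case [-0.0357  0.0042]
```

View pics/f.png

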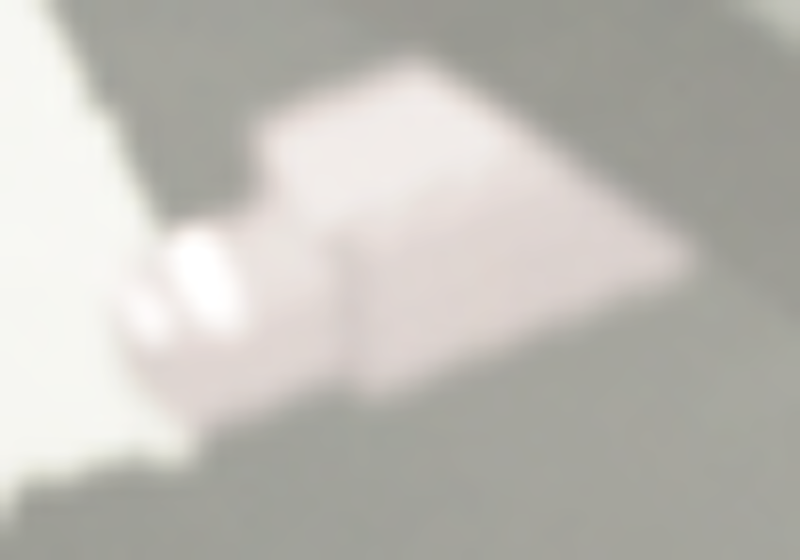

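```bash
python3 - <<'E'
from h import *
from scipy.optimize import least_squares as LS
q=snap('side')
F=lambda u,v:np.array([225+(u+.5)/16-.5,125+(v+.5)/16-.5])
def X(t,a,b,z):
    c,s=np.cos(t[2]),np.sin(t[2]);return np.array([t[0]+c*a-s*b,t[1]+s*a+c*b,z+.004])
P=[(-.034,-.02,0,372,402),(-.034,.02,.036,258,132),(-.034,-.02,.036,350,225),(-.07,-.012,0,190,432)]
L=[(-.02,0,690,268),(.02,.036,415,52)]
def f(t):
    r=[proj(q,X(t,a,b,z))-F(u,v) for a,b,z,u,v in P]
    for b,z,u,v in L:
        A=proj(q,X(t,-.034,b,z));B=proj(q,X(t,.07,b,z));d=(B-A)/np.linalg.norm(B-A);e=F(u,v)-A;r.append([d[0]*e[1]-d[1]*e[0]])
    return np.concatenate(r)
s=LS(f,[.65,.26,.08]);print(s.x.round(4),f(s.x).round(1))
C=np.array([.6192,.2624]);w=.0775;R=np.array([[np.cos(w),-np.sin(w)],[np.sin(w),np.cos(w)]])
print('case',(R.T@(s.x[:2]-C)).round(4),'yaw',s.x[2]-w)
st=sensors.read_state();print(st['ee_pos'],st['joint_positions'].round(2))
E
```

```text
[0.6516 0.2711 0.2146] [-0.1 -0.7 -0.  -0.7  0.8  1.3 -0.7  0.1  0.5 -0.4]
case [0.033  0.0062] yaw 0.13714322113332839
[0.4836987  0.25837916 0.33715149] [-0.89  0.12  0.35  1.49 -0.04  1.54 -0.46]
```

Request:
arm_command(
  steps=[
    {"rot": [0,0,-10.25],"slide": [-0.005,-0.002,-0.0025],"grip": 1},
    {"rot": [0,0,-10.25],"slide": [-0.005,-0.002,-0.0025],"grip": 1},
    {"rot": [0,0,-10.25],"slide": [-0.005,-0.002,-0.0025],"grip": 1},
    {"rot": [0,0,-10.25],"slide": [-0.005,-0.002,-0.0025],"grip": 1},
    {"rot": [0,0,-10.25],"slide": [-0.005,-0.002,-0.0025],"grip": 1},
    {"rot": [0,0,-10.25],"slide": [-0.005,-0.002,-0.0025],"grip": 1},
    {"rot": [0,0,-10.25],"slide": [-0.005,-0.002,-0.0025],"grip": 1},
    {"rot": [0,0,-10.25],"slide": [-0.005,-0.002,-0.0025],"grip": 1},
  ],
)

```text
time: 6.15
ee_pos: [0.4453, 0.2418, 0.3166]
eef_rot: [0.995, 0.105, 0.0, 0.0]
ft_force: [0.2, 0.2, -0.2]
width: 0.0826
grip_force: 0.0
```

Request:
arm_command(
  steps=[
    {"rot": [2.03,-9.28,0],"slide": [0.0,0,-0.0265],"grip": 1},
    {"rot": [2.03,-9.28,0],"slide": [0.015,0,-0.0265],"grip": 1},
    {"rot": [2.03,-9.28,0],"slide": [0.025,0,-0.0265],"grip": 1},
    {"rot": [2.03,-9.28,0],"slide": [0.0345,0,-0.0265],"grip": 1},
    {"rot": [0,0,0],"slide": [0,0,0],"grip": 1},
    {"rot": [0,0,0],"slide": [0,0,0],"grip": 1},
    {"rot": [0,0,0],"slide": [0,0,0],"grip": 1},
    {"rot": [0,0,0],"slide": [0,0,0],"grip": 1},
  ],
)

```text
time: 7.15
ee_pos: [0.5193, 0.2427, 0.2123]
eef_rot: [0.94, 0.102, 0.324, -0.035]
ft_force: [-0.3, 0.1, -0.9]
width: 0.0871
grip_force: 0.0
```

```bash
python3 - <<'E'
from h import *
from scipy.spatial.transform import Rotation as Q
s=sensors.read_state();M=Q.from_quat(s['eef_rot']).as_matrix();print(s['ee_pos'].round(4),M.round(3).tolist(),s['joint_positions'].round(2),s['ft_force'])
T=np.array([.669,.275,.014]);print(T-s['ee_pos'])
y=np.array([.213,-.977,0]);a=np.array([.977,.213,0]);th=np.radians(38);z=np.sin(th)*a+[0,0,-np.cos(th)]
D=np.column_stack([np.cross(y,z),y,z]);print(np.degrees(Q.from_matrix(D@M.T).as_rotvec()))
E
```

```text
[0.5193 0.2427 0.2123] [[0.769, 0.214, 0.602], [0.169, -0.977, 0.132], [0.616, 0.0, -0.788]] [-0.91 -0.2   0.2   2.2   0.6   0.61 -2.47] [-0.27952747  0.07463575 -0.90920391]
[ 0.14967096  0.03228074 -0.19833851]
[-0.0019776   0.03854649 -0.08270793]
```

Request:
arm_command(
  steps=[
    {"rot": [0,0,0],"slide": [0.025,0.0054,-0.033],"grip": 1},
    {"rot": [0,0,0],"slide": [0.025,0.0054,-0.033],"grip": 1},
    {"rot": [0,0,0],"slide": [0.025,0.0054,-0.033],"grip": 1},
    {"rot": [0,0,0],"slide": [0.025,0.0054,-0.033],"grip": 1},
    {"rot": [0,0,0],"slide": [0.018,0.0039,-0.024],"grip": 1},
    {"rot": [0,0,0],"slide": [0.014,0.003,-0.018],"grip": 1},
    {"rot": [0,0,0],"slide": [0.01,0.0022,-0.013],"grip": 1},
    {"rot": [0,0,0],"slide": [0.0077,0.0016,-0.0113],"grip": 1},
  ],
)

```text
time: 8.15
ee_pos: [0.6693, 0.275, 0.0124]
eef_rot: [0.94, 0.102, 0.324, -0.035]
ft_force: [0.6, 0.3, 0.2]
width: 0.0871
grip_force: 0.0
```

```bash
python3 - <<'E'
from h import *
s=sensors.read_state();print(s['ee_pos'].round(4),s['eef_rot'].round(3),s['joint_positions'].round(2),s['ft_force'])
E
```

```text
[0.6693 0.275  0.0124] [ 0.94   0.102  0.324 -0.035] [-0.91  0.47  0.41  2.01  0.65  0.08 -2.58] [0.64031506 0.31424419 0.17374824]
```

Request:
arm_command(
  steps=[
    {"rot": [0,0,0],"slide": [0,0,0],"grip": 0},
    {"rot": [0,0,0],"slide": [0,0,0],"grip": 0},
    {"rot": [0,0,0],"slide": [0,0,0],"grip": 0},
    {"rot": [0,0,0],"slide": [0,0,0],"grip": 0},
    {"rot": [0,0,0],"slide": [0,0,0],"grip": 0},
    {"rot": [0,0,0],"slide": [0,0,0],"grip": 0},
    {"rot": [0,0,0],"slide": [0,0,0],"grip": 0},
    {"rot": [0,0,0],"slide": [0,0,0.006],"grip": 0},
  ],
  newtons=35,
)

```text
time: 9.15
ee_pos: [0.6677, 0.2743, 0.0177]
eef_rot: [0.94, 0.103, 0.323, -0.034]
ft_force: [-0.5, -0.0, -3.5]
width: 0.0396
grip_force: 35.0
```

Request:
arm_command(
  steps=[
    {"rot": [0,0,0],"slide": [-0.02,-0.0043,0.022],"grip": 0},
    {"rot": [0,0,0],"slide": [-0.03,-0.0064,0.03],"grip": 0},
    {"rot": [0,0,0],"slide": [-0.03,-0.0064,0.03],"grip": 0},
    {"rot": [0,0,0],"slide": [-0.03,-0.0064,0.03],"grip": 0},
    {"rot": [0,0,0],"slide": [-0.03,-0.0064,0.026],"grip": 0},
    {"rot": [0,0,10.4],"slide": [-0.015,-0.03,0.015],"grip": 0},
    {"rot": [0,0,10.4],"slide": [-0.015,-0.03,0.015],"grip": 0},
    {"rot": [0,0,10.4],"slide": [-0.01,-0.03,0.015],"grip": 0},
  ],
)

```text
time: 10.15
ee_pos: [0.5072, 0.1863, 0.1861]
eef_rot: [0.915, 0.248, 0.31, -0.075]
ft_force: [-0.1, -0.4, -1.3]
width: 0.0398
grip_force: 35.0
```

```bash
python3 - <<'E'
from h import *
s=sensors.read_state();print(s['time'],s['ee_pos'].round(4),s['eef_rot'].round(3),s['joint_positions'].round(2),s['ft_force'],s['width'])
q=snap('side','g.png')
E
```

```text
10.15 [0.5072 0.1863 0.1861] [ 0.915  0.248  0.31  -0.075] [-1.11 -0.37  0.62  2.32  0.38  0.5  -1.77] [-0.12062618 -0.37471353 -1.33932243] 0.03984159850615677
```

View pics/g.png

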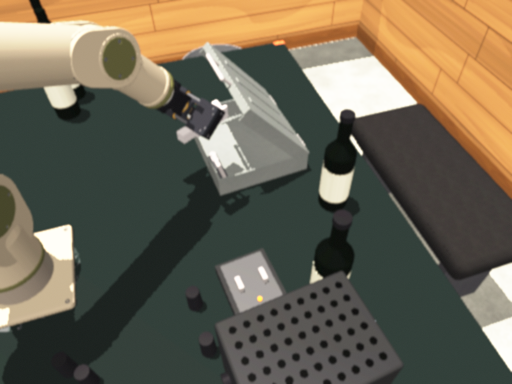

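The side view shows the insert gripped at about (190,133), clear of the case, with the scene otherwise undisturbed. I'll carry it to the free desk between the case and the bed to re-grip it there.

Request:
arm_command(
  steps=[
    {"rot": [0,0,8.2],"slide": [0.0,-0.0245,-0.002],"grip": 0},
    {"rot": [0,0,8.2],"slide": [0,-0.0245,-0.002],"grip": 0},
    {"rot": [0,0,8.2],"slide": [-0.004,-0.0245,-0.002],"grip": 0},
    {"rot": [0,0,8.2],"slide": [-0.004,-0.0245,-0.002],"grip": 0},
    {"rot": [0,0,8.2],"slide": [-0.004,-0.0245,-0.002],"grip": 0},
    {"rot": [0,0,8.2],"slide": [-0.004,-0.0245,-0.002],"grip": 0},
    {"rot": [0,0,8.2],"slide": [-0.004,-0.0245,-0.002],"grip": 0},
    {"rot": [0,0,8.2],"slide": [-0.004,-0.0245,-0.002],"grip": 0},
  ],
)

```text
time: 11.2
ee_pos: [0.444, 0.0274, 0.1987]
eef_rot: [0.692, 0.656, 0.236, -0.187]
ft_force: [-0.3, -0.3, -2.8]
width: 0.0403
grip_force: 35.0
```

```bash
cat >> h.py <<'E'
from scipy.spatial.transform import Rotation as Q
def st(T=None,ang=None,tilt=0):
    s=sensors.read_state();M=Q.from_quat(s['eef_rot']).as_matrix()
    print(s['time'],s['ee_pos'].round(4),'toolz',M[:,2].round(3),'yang',np.degrees(np.arctan2(M[1,1],M[0,1])).round(1),s['joint_positions'].round(2),s['ft_force'].round(1),s['torque'].round(2),round(s['width'],4))
    if ang is not None:
        g=np.radians(ang);y=np.array([np.cos(g),np.sin(g),0]);a=np.array([-np.sin(g),np.cos(g),0]);th=np.radians(tilt);z=np.sin(th)*a+[0,0,-np.cos(th)]
        D=np.column_stack([np.cross(y,z),y,z]);print('rot',np.degrees(Q.from_matrix(D@M.T).as_rotvec()).round(2))
    if T is not None: print('slide',(np.array(T)-s['ee_pos']).round(4))
E
python3 -c "
from h import *
st([.48,-.01,.014],5.6,38)"
```

```text
11.2 [0.444  0.0274 0.1987] toolz [ 0.081  0.569 -0.818] yang -4.0 [-1.26 -0.5   1.34  2.06 -0.14  1.16  0.06] [-0.3 -0.3 -2.8] [-1.15  0.16 -0.01] 0.0403
rot [3.   2.93 9.7 ]
slide [ 0.036  -0.0374 -0.1847]
```

Request:
arm_command(
  steps=[
    {"rot": [0.8,0.7,2.4],"slide": [0.018,-0.012,-0.01],"grip": 0},
    {"rot": [0.8,0.7,2.4],"slide": [0.018,-0.012,-0.02],"grip": 0},
    {"rot": [0.8,0.7,2.4],"slide": [0.02,-0.013,-0.03],"grip": 0},
    {"rot": [0.6,0.8,2.5],"slide": [0,0,-0.03],"grip": 0},
    {"rot": [0,0,0],"slide": [0,0,-0.03],"grip": 0},
    {"rot": [0,0,0],"slide": [0,0,-0.03],"grip": 0},
    {"rot": [0,0,0],"slide": [0,0,0],"grip": 0},
    {"rot": [0,0,0],"slide": [0,0,0],"grip": 0},
  ],
)

```text
time: 12.2
ee_pos: [0.3892, 0.0382, 0.1264]
eef_rot: [0.657, 0.696, 0.228, -0.18]
ft_force: [0.2, 0.1, -2.3]
width: 0.0397
grip_force: 35.0
```

```bash
python3 -c "
from h import *
st([.50,-.01,.01],5.6,38)"
```

```text
12.2 [0.3892 0.0382 0.1264] toolz [ 0.049  0.553 -0.832] yang 1.9 [-1.2  -0.5   1.34  2.23 -0.12  1.04  0.22] [ 0.2  0.1 -2.3] [-1.09  0.08 -0.01] 0.0397
rot [4.24 4.95 3.83]
slide [ 0.1108 -0.0482 -0.1164]
```

The IK is stuck at joint limits with this sideways lean. I'll swing the tool back to lean towards the base and move outwards instead.

Request:
arm_command(
  steps=[
    {"rot": [0,0,-10],"slide": [0.02,0,0.01],"grip": 0},
    {"rot": [0,0,-10],"slide": [0.02,0,0.01],"grip": 0},
    {"rot": [0,0,-10],"slide": [0.02,-0.005,0.01],"grip": 0},
    {"rot": [0,0,-10],"slide": [0.02,-0.005,0.01],"grip": 0},
    {"rot": [0,0,-10],"slide": [0.02,-0.01,0.01],"grip": 0},
    {"rot": [0,0,-10],"slide": [0.025,-0.015,0.01],"grip": 0},
    {"rot": [0,0,-10],"slide": [0.025,-0.015,0.01],"grip": 0},
    {"rot": [0,0,-10],"slide": [0.025,-0.015,0.01],"grip": 0},
  ],
)

```text
time: 13.2
ee_pos: [0.5632, -0.0257, 0.206]
eef_rot: [0.95, 0.114, 0.29, 0.007]
ft_force: [-0.6, -0.9, -3.0]
width: 0.0394
grip_force: 35.0
```

```bash
python3 -c "
from h import *
st([.61,-.03,.02],-90,38)"
```

```text
13.2 [ 0.5632 -0.0257  0.206 ] toolz [ 0.552  0.052 -0.832] yang -77.7 [-0.36 -0.21  0.32  2.18  0.05  0.57 -1.39] [-0.6 -0.9 -3. ] [-0.23  1.15 -0.12] 0.0394
rot [  5.06  -4.07 -12.07]
slide [ 0.0468 -0.0043 -0.186 ]
```

Request:
arm_command(
  steps=[
    {"rot": [1.7,-1.35,-4],"slide": [0.012,-0.001,-0.02],"grip": 0},
    {"rot": [1.7,-1.35,-4],"slide": [0.012,-0.001,-0.03],"grip": 0},
    {"rot": [1.7,-1.35,-4],"slide": [0.012,-0.001,-0.03],"grip": 0},
    {"rot": [0,0,0],"slide": [0.011,0,-0.03],"grip": 0},
    {"rot": [0,0,0],"slide": [0,0,-0.03],"grip": 0},
    {"rot": [0,0,0],"slide": [0,0,-0.026],"grip": 0},
    {"rot": [0,0,0],"slide": [0,0,-0.004],"grip": 0},
    {"rot": [0,0,0],"slide": [0,0,0],"grip": 0},
  ],
)

```text
time: 14.2
ee_pos: [0.6116, -0.0297, 0.0473]
eef_rot: [0.949, 0.003, 0.316, -0.002]
ft_force: [-0.5, -1.2, -2.4]
width: 0.0398
grip_force: 35.0
```

```bash
python3 -c "
from h import *
st([.61,-.03,.0095],-90,38)"
```

```text
14.2 [ 0.6116 -0.0297  0.0473] toolz [ 0.6    0.005 -0.8  ] yang -89.6 [-0.17  0.17  0.14  2.26 -0.09  0.07 -1.52] [-0.5 -1.2 -2.4] [-0.1   1.25 -0.04] 0.0398
rot [-0.05 -1.13 -0.41]
slide [-0.0016 -0.0003 -0.0378]
```

Request:
arm_command(
  steps=[
    {"rot": [0,2,0],"slide": [0.008,0,-0.006],"grip": 0},
    {"rot": [0,2,0],"slide": [0.008,0,-0.008],"grip": 0},
    {"rot": [0,0,0],"slide": [0,0,-0.008],"grip": 0},
    {"rot": [0,0,0],"slide": [0,0,-0.007],"grip": 0},
    {"rot": [0,0,0],"slide": [0,0,-0.004],"grip": 0},
    {"rot": [0,0,0],"slide": [0,0,0],"grip": 0},
    {"rot": [0,0,0],"slide": [0,0,0],"grip": 0},
    {"rot": [0,0,0],"slide": [0,0,0],"grip": 0},
  ],
)

```text
time: 15.2
ee_pos: [0.627, -0.0297, 0.0138]
eef_rot: [0.959, 0.003, 0.283, -0.002]
ft_force: [-0.2, 0.7, -2.6]
width: 0.04
grip_force: 35.0
```

```bash
python3 -c "
from h import *
st([.625,-.03,.012],-90,38)"
```

```text
15.2 [ 0.627  -0.0297  0.0138] toolz [ 0.542  0.005 -0.84 ] yang -89.6 [-0.12  0.28  0.1   2.18 -0.11  0.11 -1.5 ] [-0.2  0.7 -2.6] [-0.05  1.11  0.02] 0.04
rot [-0.06 -5.17 -0.42]
slide [-0.002  -0.0003 -0.0018]
```

Request:
arm_command(
  steps=[
    {"rot": [0,0,0],"slide": [0,0,-0.003],"grip": 0},
    {"rot": [0,0,0],"slide": [0,0,-0.002],"grip": 0},
    {"rot": [0,0,0],"slide": [0,0,-0.001],"grip": 0},
    {"rot": [0,0,0],"slide": [0,0,0],"grip": 0},
    {"rot": [0,0,0],"slide": [0,0,0],"grip": 0.9},
    {"rot": [0,0,0],"slide": [0,0,0],"grip": 0.9},
    {"rot": [0,0,0],"slide": [0,0,0],"grip": 0.9},
    {"rot": [0,0,0],"slide": [-0.005,0,0.008],"grip": 0.9},
  ],
)

```text
time: 16.2
ee_pos: [0.6215, -0.0297, 0.0153]
eef_rot: [0.959, 0.003, 0.282, -0.002]
ft_force: [0.2, 0.3, -0.0]
width: 0.0719
grip_force: 0.0
```

Request:
arm_command(
  steps=[
    {"rot": [0,0,0],"slide": [-0.012,0,0.02],"grip": 0.9},
    {"rot": [0,0,0],"slide": [-0.018,0,0.03],"grip": 0.9},
    {"rot": [0,5,5],"slide": [-0.018,0.01,0.03],"grip": 0.9},
    {"rot": [0,7,10],"slide": [-0.018,0.03,0.03],"grip": 0.9},
    {"rot": [0,7,10],"slide": [-0.018,0.03,0.04],"grip": 0.9},
    {"rot": [0,7,8],"slide": [-0.01,0.04,0.05],"grip": 0.9},
    {"rot": [0,6,8],"slide": [-0.01,0.04,0.05],"grip": 0.33},
    {"rot": [0,0,10],"slide": [0,0.04,0.03],"grip": 0.33},
  ],
)

```text
time: 17.2
ee_pos: [0.5191, 0.158, 0.2949]
eef_rot: [0.912, 0.399, 0.003, -0.094]
ft_force: [0.7, -0.3, 1.2]
width: 0.0655
grip_force: 0.0
```

```bash
python3 - <<'E'
from h import *
p=snap('top');q=snap('side');st([.55,.26,.34],4.4,0)
a=cv2.resize(p['pixels'][130:250,200:330],(650,600),interpolation=cv2.INTER_CUBIC)
b=cv2.resize(q['pixels'][50:275,150:370],(587,600),interpolation=cv2.INTER_CUBIC)
cv2.imwrite('pics/t1.png',a[:,:,::-1]);cv2.imwrite('pics/t2.png',b[:,:,::-1])
E
```

```text
17.3 [0.5188 0.1629 0.2956] toolz [-0.068  0.176 -0.982] yang -41.8 [-0.26  0.14 -0.    1.55 -0.19  1.47 -0.98] [ 0.3  0.2 -0.2] [-0.28  0.01 -0.04] 0.0582
rot [-7.98 -7.83 46.51]
slide [0.0312 0.0971 0.0444]
```

View pics/t1.png

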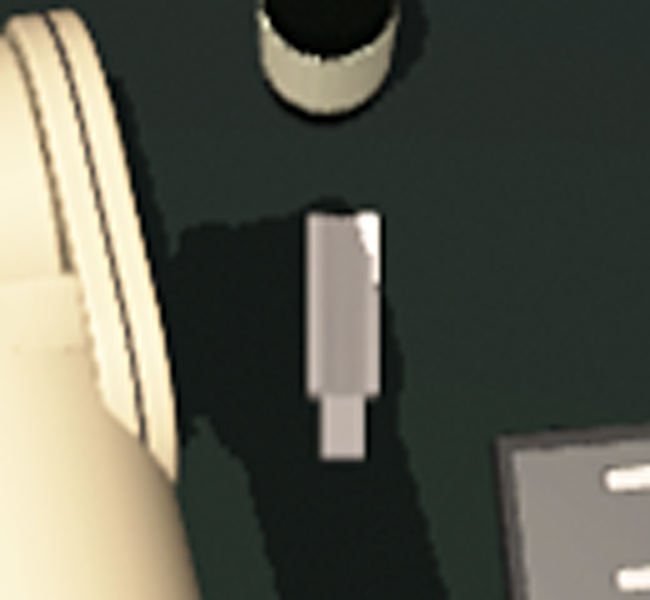

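The crop shows the insert lying flat on the desk along x: body ends at crop rows 213 and 397, tongue end at row 459, centre column 343. It is clear of the bottle and the bed. I'll shut the lid next, so I'm moving above the handle.

Request:
arm_command(
  steps=[
    {"rot": [-1.6,-1.6,9.3],"slide": [0,0.01,0.03],"grip": 0.33},
    {"rot": [-1.6,-1.6,9.3],"slide": [0,0.01,0.025],"grip": 0.33},
    {"rot": [-1.6,-1.6,9.3],"slide": [0.01,0.025,0],"grip": 0.33},
    {"rot": [-1.6,-1.6,9.3],"slide": [0.012,0.025,0],"grip": 0.33},
    {"rot": [-1.6,-1.5,9.3],"slide": [0.013,0.025,0],"grip": 0.33},
    {"rot": [0,0,0],"slide": [0,0,0],"grip": 0.33},
    {"rot": [0,0,0],"slide": [0,0,0],"grip": 0.33},
    {"rot": [0,0,0],"slide": [0,0,0],"grip": 0.33},
  ],
)

```text
time: 18.3
ee_pos: [0.5538, 0.251, 0.3474]
eef_rot: [0.685, 0.729, -0.001, 0.002]
ft_force: [0.3, -0.5, -0.7]
width: 0.0286
grip_force: 0.0
```

```bash
python3 - <<'E'
from h import *
st([.554,.258,.277],4.4,0)
p=snap('top')
F=lambda u,v:(200+(u+.5)/5-.5,130+(v+.5)/5-.5)
for u,v,z in((307,213,.036),(380,213,.036),(306,397,.036),(380,397,.036),(320,459,.024),(366,459,.024)):print(at(p,*F(u,v),z).round(4))
E
```

```text
18.3 [0.5538 0.251  0.3474] toolz [ 0.002 -0.003 -1.   ] yang 3.5 [-0.4   0.27 -0.13  1.29  0.04  1.59 -0.47] [ 0.3 -0.5 -0.7] [-0.07 -0.03  0.  ] 0.0286
rot [0.17 0.09 0.87]
slide [ 0.0002  0.007  -0.0704]
[ 0.681  -0.0065  0.036 ]
[ 0.6816 -0.049   0.036 ]
[ 0.573  -0.0071  0.036 ]
[ 0.5735 -0.0496  0.036 ]
[ 0.5386 -0.0157  0.024 ]
[ 0.5389 -0.0422  0.024 ]
```

Request:
arm_command(
  steps=[
    {"rot": [0,0,0.9],"slide": [0,0.007,-0.035],"grip": 0.33},
    {"rot": [0,0,0],"slide": [0,0,-0.025],"grip": 0.33},
    {"rot": [0,0,0],"slide": [0,0,-0.01],"grip": 0.33},
    {"rot": [0,0,0],"slide": [0,0,0],"grip": 0},
    {"rot": [0,0,0],"slide": [0,0,0],"grip": 0},
    {"rot": [0,0,0],"slide": [0,0,0],"grip": 0},
    {"rot": [0,0,0],"slide": [0,0,0],"grip": 0},
    {"rot": [0,0,0],"slide": [0,0,0],"grip": 0},
  ],
  newtons=15,
)

```text
time: 19.35
ee_pos: [0.5533, 0.2596, 0.2785]
eef_rot: [0.678, 0.735, -0.0, 0.001]
ft_force: [-5.1, -0.5, 5.2]
width: 0.0102
grip_force: 15.0
```

Request:
arm_command(
  steps=[
    {"rot": [0,0,0],"slide": [-0.0197,-0.0015,-0.0184],"grip": 0},
    {"rot": [0,0,0],"slide": [-0.0218,-0.0017,-0.0248],"grip": 0},
    {"rot": [0,0,0],"slide": [-0.0189,-0.0015,-0.027],"grip": 0},
    {"rot": [0,0,0],"slide": [-0.0159,-0.0012,-0.0289],"grip": 0},
    {"rot": [0,0,0],"slide": [-0.0126,-0.001,-0.0305],"grip": 0},
    {"rot": [0,0,0],"slide": [-0.0091,-0.0007,-0.0317],"grip": 0},
    {"rot": [0,0,0],"slide": [-0.0057,-0.0004,-0.0325],"grip": 0},
    {"rot": [0,0,0],"slide": [-0.002,0,-0.033],"grip": 0},
  ],
)

```text
time: 20.35
ee_pos: [0.4488, 0.252, 0.0505]
eef_rot: [0.678, 0.735, 0.001, 0.002]
ft_force: [5.7, -0.2, 0.9]
width: 0.0101
grip_force: 15.0
```

Request:
arm_command(
  steps=[
    {"rot": [0,0,0],"slide": [0,0,-0.004],"grip": 0},
    {"rot": [0,0,0],"slide": [0,0,-0.003],"grip": 0},
    {"rot": [0,0,0],"slide": [0,0,0],"grip": 0},
    {"rot": [0,0,0],"slide": [0,0,0],"grip": 0},
    {"rot": [0,0,0],"slide": [0,0,0],"grip": 0.33},
    {"rot": [0,0,0],"slide": [0,0,0],"grip": 0.33},
    {"rot": [0,0,0],"slide": [0,0,0],"grip": 0.33},
    {"rot": [0,0,0],"slide": [0,0,0],"grip": 0.33},
  ],
)

```text
time: 21.35
ee_pos: [0.4479, 0.2515, 0.0432]
eef_rot: [0.678, 0.735, -0.001, 0.001]
ft_force: [0.2, 0.3, -0.6]
width: 0.0281
grip_force: 0.0
```

```bash
python3 -c "
from h import *
st([.618,-.028,.10],-89.6,0)"
```

```text
21.35 [0.4479 0.2515 0.0432] toolz [ 0.001 -0.003 -1.   ] yang 4.6 [-0.44  0.28 -0.18  1.94  0.07  0.93 -0.57] [ 0.2  0.3 -0.6] [-0.08  0.1  -0.05] 0.0281
rot [ 1.700e-01 -8.000e-02 -9.421e+01]
slide [ 0.1701 -0.2795  0.0568]
```

```bash
python3 - <<'E'
from h import *
p=snap('top');q=snap('side')
for P,b in((p,[(375,162)]),(q,[(343,217)])):
    for u,v in b:print('capA z.29',at(P,u,v,.29).round(4))
print('B',at(p,267,108,.29).round(4),at(q,347,116,.29).round(4))
for n,P in(('top',p),('side',q)):
    for r in eyes.look_for('bottle_a_mid',P)[:3]:print(n,np.round(r['bbox']),round(r['conf'],2))
im=p['pixels'].astype(int)
# ascii luminance around bottle A in top
sub=im[152:200,335:390].sum(2)//3
print('\n'.join(''.join(' .:-=+*#%@'[min(9,x//18)] for x in r) for r in sub))
for X in((.644,-.261),(.650,-.262),(.655,-.265)):
    print(X,[proj(p,[*X,z]).round(0).tolist() for z in(0,.03,.1,.29)],[proj(q,[*X,z]).round(0).tolist() for z in(.1,.29)])
E
```

```text
capA z.29 [ 0.6518 -0.2667  0.29  ]
capA z.29 [ 0.6495 -0.2656  0.29  ]
B [ 0.7781 -0.0179  0.29  ] [ 0.7748 -0.021   0.29  ]
top [337. 155. 384. 197.] 0.55
top [300. 172. 478. 277.] 0.51
side [314. 211. 358. 281.] 0.84
:::::::::::::::::::::::::::::::::::::::::::::::::::::::
:::::::::::::::::::::::::::::::::::::::::::::::::::::::
:::::::::::::::::::::::::::::::::::::::::::::::::::::::
:::::::::::::::::::::::::::::::::::::::::::::::::::::::
:::::::::::::::::::::::::::::::::::::::::::::::::::::::
:::::::::::::::::::::::::::::::::::::::::::::::::::::::
:::::::::::::::::::::::::::::::::::::::::::::::::::::::
::::::::::::::::::::::::::...::::::::::::::::::::::::::
::::::::::::::::::::::....  . .....::::::::::::::::::::
::::::::::::::::::::..           .:::::::::::::::::::::
:::::::::::::::::::.             .:::::::::::::::::::::
::::::::::::::::::.              .:::::::::::::::::::::
:::::::::::::::::.               .:::::::::::::::::::::
::::::::::::::::.                .:::::::::::::::::::::
:::::::::::::::.                  .::::::::::::::::::::
:::::::::::::::                   .:::::
[... 1448 characters left out ...]
::.....................
::::.  :+%@@@@@@@@@@@@@%*-::::::::.....................
:::::.  .=#@@@@@@@@@@%*+-:::::::::.....................
::::::.   :+*##%%%##*+-:::::::::::...................  
::::::::.    .-===-::.::::::::::::..................   
::::::::::...   ...::::::::::::::::.................   
:::::::::::::::::::::::::::::::::::.................   
(0.644, -0.261) [[346.0, 188.0], [348.0, 186.0], [354.0, 181.0], [373.0, 165.0]] [[327.0, 272.0], [339.0, 216.0]]
(0.65, -0.262) [[346.0, 186.0], [348.0, 184.0], [354.0, 179.0], [373.0, 163.0]] [[330.0, 272.0], [342.0, 215.0]]
(0.655, -0.265) [[347.0, 184.0], [349.0, 182.0], [355.0, 178.0], [374.0, 161.0]] [[333.0, 272.0], [346.0, 216.0]]
```

Request:
arm_command(
  steps=[
    {"rot": [0,0,0],"slide": [0,0,0.05],"grip": 0.33},
    {"rot": [0,0,0],"slide": [0,0,0.05],"grip": 0.33},
    {"rot": [0,0,-10.5],"slide": [0.02,-0.04,0.03],"grip": 0.7},
    {"rot": [0,0,-10.5],"slide": [0.025,-0.04,0.0],"grip": 0.85},
    {"rot": [0,0,-10.5],"slide": [0.025,-0.04,0.0],"grip": 0.85},
    {"rot": [0,0,-10.5],"slide": [0.025,-0.04,0.0],"grip": 0.85},
    {"rot": [0,0,-10.5],"slide": [0.025,-0.04,0.0],"grip": 0.85},
    {"rot": [0,0,-10.5],"slide": [0.025,-0.04,0.0],"grip": 0.85},
  ],
)

```text
time: 22.55
ee_pos: [0.5936, 0.0101, 0.1733]
eef_rot: [0.963, 0.27, -0.001, 0.001]
ft_force: [0.6, -0.4, 0.3]
width: 0.0727
grip_force: 0.0
```

```bash
python3 -c "
from h import *
st([.618,-.028,.10],-89.6,0)"
```

```text
22.55 [0.5936 0.0101 0.1733] toolz [-0.002 -0.002 -1.   ] yang -58.7 [-0.19  0.29  0.11  1.62 -0.03  1.23 -1.09] [ 0.6 -0.4  0.3] [-0.    0.06  0.02] 0.0727
rot [  0.1   -0.14 -30.88]
slide [ 0.0244 -0.0381 -0.0733]
```

Request:
arm_command(
  steps=[
    {"rot": [0,0,-10.3],"slide": [0.009,-0.0127,0],"grip": 0.85},
    {"rot": [0,0,-10.3],"slide": [0.009,-0.0127,0],"grip": 0.85},
    {"rot": [0,0,-10.3],"slide": [0.0084,-0.0127,-0.01],"grip": 0.85},
    {"rot": [0,0,0],"slide": [0,0,-0.04],"grip": 0.85},
    {"rot": [0,0,0],"slide": [0,0,-0.04],"grip": 0.85},
    {"rot": [0,0,0],"slide": [0,0,-0.04],"grip": 0.85},
    {"rot": [0,0,0],"slide": [0,0,-0.03],"grip": 0.85},
    {"rot": [0,0,0],"slide": [0,0,-0.003],"grip": 0.85},
  ],
)

```text
time: 23.55
ee_pos: [0.6176, -0.0265, 0.0081]
eef_rot: [1.0, 0.006, -0.004, 0.001]
ft_force: [-0.0, 0.1, 0.5]
width: 0.0741
grip_force: 0.0
```

Request:
arm_command(
  steps=[
    {"rot": [0,0,0],"slide": [0,0,0],"grip": 0},
    {"rot": [0,0,0],"slide": [0,0,0],"grip": 0},
    {"rot": [0,0,0],"slide": [0,0,0],"grip": 0},
    {"rot": [0,0,0],"slide": [0,0,0],"grip": 0},
    {"rot": [0,0,0],"slide": [0,0,0],"grip": 0},
    {"rot": [0,0,0],"slide": [0,0,0.005],"grip": 0},
    {"rot": [0,0,0],"slide": [0,0,0.03],"grip": 0},
    {"rot": [0,0,0],"slide": [0,0,0.04],"grip": 0},
  ],
  newtons=35,
)

```text
time: 24.55
ee_pos: [0.618, -0.0262, 0.0847]
eef_rot: [1.0, 0.006, -0.003, 0.0]
ft_force: [0.3, 0.0, -2.9]
width: 0.04
grip_force: 35.0
```

```bash
python3 - <<'E'
from h import *
# grasp local +10; shoulder at seat y +3 -> mid 37 -> grasp y 47
w=.0971;S=np.array([.5091,-.2913]);G=S+.047*np.array([-np.sin(w),np.cos(w)]);print(G)
st([*G,.16],5.56,0)
E
```

```text
[ 0.50454347 -0.24452139]
24.55 [ 0.618  -0.0262  0.0847] toolz [-0.006 -0.001 -1.   ] yang -89.3 [-0.19  0.43  0.2   1.64 -0.09  1.09 -1.52] [ 0.3  0.  -2.9] [-0.06  0.05 -0.05] 0.04
rot [ 0.33 -0.23 94.82]
slide [-0.1135 -0.2183  0.0753]
```

Request:
arm_command(
  steps=[
    {"rot": [0,0,10.4],"slide": [-0.0145,-0.01,0.008],"grip": 0},
    {"rot": [0,0,10.4],"slide": [-0.0145,-0.01,0.008],"grip": 0},
    {"rot": [0,0,10.4],"slide": [-0.0145,-0.01,0.008],"grip": 0},
    {"rot": [0,0,10.4],"slide": [-0.0145,-0.01,0.008],"grip": 0},
    {"rot": [0,0,10.4],"slide": [-0.0145,-0.01,0.008],"grip": 0},
    {"rot": [0,0,10.4],"slide": [-0.0145,-0.01,0.008],"grip": 0},
    {"rot": [0,0,10.4],"slide": [-0.0145,-0.01,0.008],"grip": 0},
    {"rot": [0,0,10.4],"slide": [-0.0145,-0.01,0.008],"grip": 0},
  ],
)

```text
time: 25.55
ee_pos: [0.5024, -0.1065, 0.1492]
eef_rot: [0.742, 0.671, -0.001, 0.001]
ft_force: [1.1, -0.1, -3.4]
width: 0.0403
grip_force: 35.0
```

```bash
python3 -c "
from h import *
st([.5047,-.2465,.12],5.56,0)"
```

```text
25.55 [ 0.5024 -0.1065  0.1492] toolz [-0.    -0.002 -1.   ] yang -5.7 [ 0.08  0.14  0.05  1.85 -0.    1.15  0.02] [ 1.1 -0.1 -3.4] [-0.13  0.01  0.04] 0.0403
rot [ 1.400e-01 -1.000e-02  1.129e+01]
slide [ 0.0023 -0.14   -0.0292]
```

Request:
arm_command(
  steps=[
    {"rot": [0,0,5.65],"slide": [0.0023,-0.02,0],"grip": 0},
    {"rot": [0,0,5.65],"slide": [0,-0.025,0],"grip": 0},
    {"rot": [0,0,0],"slide": [0,-0.025,0],"grip": 0},
    {"rot": [0,0,0],"slide": [0,-0.025,-0.01],"grip": 0},
    {"rot": [0,0,0],"slide": [0,-0.025,-0.02],"grip": 0},
    {"rot": [0,0,0],"slide": [0,-0.02,-0.02],"grip": 0},
    {"rot": [0,0,0],"slide": [0,0,-0.015],"grip": 0},
    {"rot": [0,0,0],"slide": [0,0,0],"grip": 0},
  ],
)

```text
time: 26.55
ee_pos: [0.5049, -0.2452, 0.083]
eef_rot: [0.674, 0.739, -0.001, -0.0]
ft_force: [0.0, -0.3, -2.8]
width: 0.0398
grip_force: 35.0
```

```bash
python3 - <<'E'
from h import *
st([.5047,-.2465,.05],5.56,0)
p=snap('top')
# expected tongue end pixel vs image, ascii of seat area
sub=p['pixels'][205:270,295:385].astype(int).sum(2)//3
print('\n'.join(''.join(' .:-=+*#%@'[min(9,x//26)] for x in r) for r in sub))
E
```

```text
26.55 [ 0.5049 -0.2452  0.083 ] toolz [-0.001 -0.001 -1.   ] yang 5.3 [ 0.26  0.31  0.13  1.8  -0.04  1.03  0.5 ] [ 0.  -0.3 -2.8] [-0.02  0.06 -0.01] 0.0398
rot [ 0.06 -0.08  0.3 ]
slide [-0.0002 -0.0013 -0.033 ]
......................................... .:+*=..:::.           ........:#@-+%%%%#+%%%%#@@
.........................................  :=*=...::.         .........:=#*-*%%%%=*%%%%#@@
.........................................  .=+=...::.         .........:#@-=%%%%%=#%%%%%@@
.........................................  .-++. .::.    ..............-#@:+%%%%#+%%%%%@@@
......................................... ..=**==.:::........:-:......:*@*-*%%%%*+%%%%%@@@
.......................................   .:=+===.:::......:---:.....:=#@-=#%%%%=*%%%%@@@@
.......................................   .::::::.:::......-=-:......:*%*-+%%%%%-#%%%%@@@@
.......................................   ..:::::.:::.....-=--:......-#%-:+%%%%#=%%%%%@@@@
....................................... ....:::::.:::....-=--:......:*%*--*%%%%*+%%%%%@@@@
..................................::::::....:::::..-:...:==--::....
[... 4328 characters left out ...]
.....                  ....:-==++++*****#########%%%%%%%%%%%%%%
................................    .              ...:-==+++*****##########%%%%%%%%%%%%%%
...............................                    ..:--=++++*****#########%%%%%%%%%%%%%%%
...............................                    ..:-==++++*****#########%%%%%%%%%%%%%%%
..............................                     ..:-==++++*****#########%%%%%%%%%%%%%%%
..............................                      .:-==+++*****##########%%%%%%%%%%%%%%%
..............................                      .--=++++*****#########%%%%%%%%%%%%%%%%
..............................                      :-==++++*****#########%%%%%%%%%%%%%%%%
```

```bash
python3 - <<'E'
from h import *
p=snap('top');S=np.array([.5091,-.2913]);w=.0971;R=np.array([[np.cos(w),-np.sin(w)],[np.sin(w),np.cos(w)]])
for u,v in((325.5,227),(326,233),(326.5,240)):
    for z in(.111,.075):
        X=at(p,u,v,z);print(u,v,z,X.round(4),'seat',(R.T@(X[:2]-S)).round(4))
for y in(.107,.112,.117): print(y,proj(p,[*(S+R@[0,y]),.111]).round(1))
print('lug ctr proj',proj(p,[*(S+R@[-.026,.097]),.052]).round(1),proj(p,[*(S+R@[.026,.097]),.052]).round(1))
q=snap('side');sub=q['pixels'][235:300,205:285].astype(int).sum(2)//3
print('\n'.join(''.join(' .:-=+*#%@'[min(9,x//26)] for x in r) for r in sub))
for y,z in((.107,.111),(.107,.075),(.117,.111),(.117,.075)):print(y,z,[(proj(q,[*(S+R@[x,y]),z])-[205,235]).round(1).tolist() for x in(-.02,.02)])
E
```

```text
325.5 227 0.111 [ 0.5169 -0.1801  0.111 ] seat [0.0186 0.11  ]
325.5 227 0.075 [ 0.5201 -0.1859  0.075 ] seat [0.0211 0.1038]
326 233 0.111 [ 0.501  -0.1811  0.111 ] seat [0.0026 0.1104]
326 233 0.075 [ 0.5036 -0.1871  0.075 ] seat [0.0046 0.1043]
326.5 240 0.111 [ 0.4824 -0.1822  0.111 ] seat [-0.016   0.1112]
326.5 240 0.075 [ 0.4844 -0.1882  0.075 ] seat [-0.0146  0.1051]
0.107 [327.4 233.9]
0.112 [325.5 234. ]
0.117 [323.7 234.2]
lug ctr proj [328.5 244.3] [326.4 225.8]
.......................     .:=+++++++++++++++++++++++++++++++++++++++++++++++-:
.......................     ..-=+++++++++++++++++++++++++++++++++++++++++++++=-:
.......................      .:=++++++++++++++++++++++++++++++++++++++++++++=-::
.......................      .:-=+++++++++++++++++++++++++++++++++++++++++++=-::
.......................      ..:-=+++++++++++++++++++++++++++++++++++++++++=-:::
.......................       .:-=++++++++++++++++++++++++++++++++++++++++=--:::
.......................       ..:-=++++++++++++++++++++++++++++++++++**++=--:::.
........................       .::-=++++++++++++++++++
[... 4107 characters left out ...]
---::--:..........:=*****++++*********##**+-:::...
.......................:------::::::::....:..  .:=**#***+++*********###*+=-:::.:
.................... ..:---:::::::::::..::::.. .-=+**#**++++********###**=-:::::
..................    .::::::::::::::::::::::...-=+******+++************+=-:::::
................      ......:::::::::::::::::..:-=++**#**++++*********++=-::::::
.................      ......:::::::::::::::::::-=++**#***+++*******++=---::::::
..................     ......:::::::::::::::::::-=+++*****++++***+++=--:::::::::
0.107 0.111 [[34.9, 26.9], [52.6, 20.2]]
0.107 0.075 [[35.7, 35.8], [52.9, 29.2]]
0.117 0.111 [[33.1, 23.1], [50.7, 16.5]]
0.117 0.075 [[34.0, 32.1], [51.1, 25.6]]
```

Request:
arm_command(
  steps=[
    {"rot": [0,0,0.3],"slide": [0,-0.004,-0.008],"grip": 0},
    {"rot": [0,0,0],"slide": [0,0,-0.008],"grip": 0},
    {"rot": [0,0,0],"slide": [0,0,-0.006],"grip": 0},
    {"rot": [0,0,0],"slide": [0,0,-0.005],"grip": 0},
    {"rot": [0,0,0],"slide": [0,0,-0.004],"grip": 0},
    {"rot": [0,0,0],"slide": [0,0,-0.003],"grip": 0},
    {"rot": [0,0,0],"slide": [0,0,-0.003],"grip": 0},
    {"rot": [0,0,0],"slide": [0,0,0],"grip": 0},
  ],
)

```text
time: 27.7
ee_pos: [0.5056, -0.2506, 0.0472]
eef_rot: [0.672, 0.74, -0.001, 0.001]
ft_force: [-0.2, -0.4, -2.9]
width: 0.04
grip_force: 35.0
```

Request:
arm_command(
  steps=[
    {"rot": [0,0,0],"slide": [0,0.001,-0.002],"grip": 0},
    {"rot": [0,0,0],"slide": [0,0,-0.002],"grip": 0},
    {"rot": [0,0,0],"slide": [0,0,-0.001],"grip": 0},
    {"rot": [0,0,0],"slide": [0,0,0],"grip": 0},
    {"rot": [0,0,0],"slide": [0,0,0],"grip": 0.75},
    {"rot": [0,0,0],"slide": [0,0,0],"grip": 0.75},
    {"rot": [0,0,0],"slide": [0,0,0],"grip": 0.75},
    {"rot": [0,0,0],"slide": [0,0,0.005],"grip": 0.75},
  ],
)

```text
time: 28.7
ee_pos: [0.5054, -0.2495, 0.047]
eef_rot: [0.672, 0.74, -0.001, 0.001]
ft_force: [0.2, -0.1, 0.4]
width: 0.0642
grip_force: 0.0
```

Request:
arm_command(
  steps=[
    {"rot": [0,0,0],"slide": [0,0,0.03],"grip": 0.75},
    {"rot": [0,0,0],"slide": [0,0,0.04],"grip": 0.75},
    {"rot": [0,0,0],"slide": [0,0.02,0.05],"grip": 0.75},
    {"rot": [0,0,0],"slide": [0,0.04,0.05],"grip": 0.75},
    {"rot": [0,0,0],"slide": [-0.02,0.05,0.03],"grip": 0.75},
    {"rot": [0,0,0],"slide": [-0.02,0.05,0.02],"grip": 0.75},
    {"rot": [0,0,0],"slide": [-0.02,0.05,0],"grip": 0.75},
    {"rot": [0,0,0],"slide": [-0.02,0.03,0],"grip": 0.75},
  ],
)

```text
time: 29.7
ee_pos: [0.4249, -0.0083, 0.2667]
eef_rot: [0.671, 0.741, -0.0, 0.002]
ft_force: [0.4, 0.1, 0.4]
width: 0.0653
grip_force: 0.0
```

```bash
python3 - <<'E'
from h import *
st()
p=snap('top');q=snap('side');S=np.array([.5091,-.2913]);w=.0971;R=np.array([[np.cos(w),-np.sin(w)],[np.sin(w),np.cos(w)]])
# side-image shift of lid vs initial (l~.02): patch matching of handle region
i0=cv2.imread('pics/side0.png');t0=cv2.imread('pics/top0.png')
i1=q['pixels'][:,:,::-1].copy();t1=p['pixels'][:,:,::-1].copy()
m=cv2.matchTemplate(i1[110:190,160:240],i0[120:165,174:200],cv2.TM_CCOEFF_NORMED);print('handle shift',m.max(),np.array(cv2.minMaxLoc(m)[3])-[14,10])
m=cv2.matchTemplate(i1[150:205,190:260],i0[160:195,200:240],cv2.TM_CCOEFF_NORMED);print('corner shift',m.max(),np.array(cv2.minMaxLoc(m)[3])-[10,10])
sub=p['pixels'][212:258,300:385].astype(int).sum(2)//3
print('\n'.join(''.join(' .:-=+*#%@'[min(9,x//26)] for x in r) for r in sub))
for n,a,b,z in(('rear',0,.105,.07),('shoulderL',.02,.001,.07),('shoulderR',-.02,.001,.07),('tongueend',0,-.035,.058)):print(n,(proj(p,[*(S+R@[a,b]),z])-[300,212]).round(1),(proj(p,[*(S+R@[a,b]),z+.006])-[300,212]).round(1))
E
```

```text
29.7 [ 0.4249 -0.0083  0.2667] toolz [ 0.002 -0.003 -1.   ] yang 5.6 [-0.   -0.13 -0.08  1.88 -0.01  1.4   0.02] [0.4 0.1 0.4] [-0.12  0.01  0.03] 0.0653
handle shift 0.791277 [0 2]
corner shift 0.99528426 [0 1]
.....................................................::::::::::::::::::::            
    ......................................:::::::::::::::::::::::::::::::.           
     ........................:::::::::::::::::::::::::::::::::-------=--:.           
      ............:::::::::::::::::::::::::::::::::::::---===========++=:.     ....  
   ....::::::::::::::::::::::::::::::::---:----===========+++++++++++++=:.    ....:. 
......:::::::::::::::::::::--------============+++++++++++++++++++++==+=:.   ......:.
.......-::::::::::--:---==========++++++++++++++++++++++++++++++++======-.   ......::
......:------==========+++++++++++++++++++++++++++++++++++++++=---==+++**+.  ......:-
...::::-===++++++++++++++++++++++++++++++++++++++++++++++++==+#%%%%%%%%%@%-  ......::
..:::::-+++++++++++++++++++++++++++++++++++++++++++++++++++==#@@@@@@@@@@@@=  ... ...:
..:::::-++++++++++++++++++++
[... 2498 characters left out ...]
++++++++++++=========---::--::::::::::::::::::.      
  ....:::-++++++++++++++++++++++=++========-------:::::::::::::::::::::::::::..      
   ...:::-+++++++++++++=========--------:::::::::::::::::::::::::::::::::....        
   ...:::-+++========--------:::::::::::::::::::::::::::::::::...............        
   ...::::--------::------------::--:-::::::::::::::.........................        
   ......:------------------:::::::::::::....................................        
   ......:-------:::::::::::::................................................       
rear [25.6 22.8] [26.  22.7]
shoulderL [62.  12.4] [62.5 12.2]
shoulderR [63.8 26.8] [64.4 26.7]
tongueend [74.5 18.8] [75.1 18.6]
```

```bash
python3 -c "
from h import *
print(order.close_job())"
```

```text
the job is handed in; nothing more can be done
None
```

I handed the job in at about 30 s of robot time: the insert is lying in the seat with its tongue towards the heater, the case is shut, and I noticed no contact with the bottles or capsules. My final check was measured from the camera images and the hand-in returned no verdict. I located the insert from the side camera through the gap under the open lid rather than by feel.

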